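Gauge a gold ring in the bench caliper by its recessed thumbwheel

TASK

Gauge the gold ring in the bench caliper: roll its thumbwheel to open the jaws, lay the ring flat on the work rest between them and let go, then roll the wheel back until both jaws nip the ring lightly and stay nipped when you take the finger away. Move the slide only by the rim of the thumbwheel, never by pushing the jaw or the carriage; press gently on wheel and ring, and leave the silver rings where they are.

Things in the scene. Friction and masses are not known exactly. Their poses are not given: they have to be found in the camera images.
- gauge: Caliper clamped level, read-out up, in a dark fixed stand. Origin on the bench under the work rest's middle. z up; the long jaws and the wheel's rim look to -x (about to the robot); y along the beam, fixed jaw at +y. Base x -35..95, y -212..62, 14 high. Jaws x -16..43, 10 wide, z 51.5..58.5. Fixed head and beam begin at x = 43, the carriage at 33. Highest part z = 69. All in mm.
- rest (a point): Middle of the work rest's flat top (gauge x = 0, y = 0, z = 50 mm), a dark steel block from x -22 to 24 and y -18 to 34 mm (gauge axes) under the jaw ends. The ring goes here, between the jaw faces: the fixed one at y = 20 mm, the moving one at y = 20 mm minus the slide's value.
- slide (a joint): The slide: its value is the clear gap between the two jaw faces in m (0 shut, 0.060 fully open); it grows as the moving jaw travels to the gauge's -y. It starts at 0.012 to 0.018, too narrow for the ring. It runs with a drag of about 3 N and stays where it is left, also under a light nip.
- wheel: Brass knurled thumbwheel, radius 10, 8 mm thick, axis upright (it turns about it), centre = origin, carried by the slide, recessed between steel cheeks. It rolls on the beam: its free rim moves 2 mm per 1 mm of slide, same way. Stroked to the gauge's -y it opens the jaws, to +y it closes them. Jaw force = 2 x drag on the rim - 3 N. Its axle is rigid, but the whole caliper gives (see rim).
- rim (a point): Foremost point of the wheel's rim, mid-thickness: gauge x = 28, z = 55, y = -35 mm minus the slide's value. Only this side is free: it stands 5 mm proud of the cheeks (which reach 18 mm either side in y), 17 mm wide there; clear in front and 33 mm below. Press it to +x with 2.5 to 5 N (limit 15 N): the rubber saddles let the caliper give at 10 N/mm. Sharp knurling: it hardly slips. The moving jaw is 45 mm to its +y.
- carriage: The slide's steel part with the moving jaw, cheeks and read-out. Origin in the moving jaw's measuring face (its +y face) at the gauge's x = 0, z = 0; axes as the gauge's. Not to be pushed (a brush under 4 N does no harm).
- fixed_jaw: The caliper's fixed jaw and head, part of the stand. Origin in its measuring face (its -y face) at the gauge's x = 0, z = 0; axes as the gauge's.
- gold_ring: Plain gold band: outer diameter 24 mm, bore 20 mm, 10 mm high, about 14 g, lying flat on the steel plate among three like silver rings. Origin: centre of its underside, z along its axis. The jaws would mark it with more than 7 N (the gripper's pads do not).
- plate: Dark steel bench plate, fixed, 100 (x) by 250 (y) by 12 mm high; the four rings lie on it in a row along its y, about 60 mm apart. Origin: centre of its underside.
- ring_a: Silver ring of the gold one's size; to be left alone. Origin: centre of its underside.
- ring_b: Silver ring, as ring_a.
- ring_c: Silver ring, as ring_a.
There are look-alikes about, which are no part of the job. Of the things shaped like the gold_ring, the gold one is meant.

How it is judged (in metres and radians):
On the way, in this order (a step that is already met when the one before it is completed fails the run):
1. the jaws have been rolled open wide enough for the ring (value of joint slide above 0.028 m), for 0.1 s.
2. the ring lies flat on the work rest between the open jaws, let go (z of gold_ring in the frame of gauge between 0.0485 and 0.052 m and angle between gold_ring's own z axis and vertical below 0.12 rad and x of gold_ring in the frame of gauge between -0.014 and 0.014 m and y of gold_ring in the frame of gauge between -0.022 and 0.012 m and contact force between the fingers and gold_ring below 0.1 N and value of joint slide above 0.0255 m), for 0.2 s.
3. both jaws nip the ring (z of gold_ring in the frame of gauge between 0.0485 and 0.052 m and angle between gold_ring's own z axis and vertical below 0.12 rad and x of gold_ring in the frame of gauge between -0.014 and 0.014 m and y of gold_ring in the frame of gauge between -0.022 and 0.012 m and contact force between gold_ring and carriage above 0.5 N and contact force between gold_ring and fixed_jaw above 0.5 N and value of joint slide between 0.0225 and 0.0255 m), for 0.3 s.
At the end, for the whole second after the job is handed in: The gold ring lies flat on the work rest (within 2 mm of its top and 7 degrees of level, its centre within 14 mm of the rest's middle across the jaws), nipped by both jaws with at least 0.5 N and at rest, the jaws 24 mm apart (22.5 to 25.5 mm), with no finger on it (all of step 3 and contact force between the fingers and gold_ring below 0.1 N and linear speed of gold_ring below 0.01 m/s and velocity of joint slide between -0.003 and 0.003 m/s); the robot touches nothing.
It fails at once if the jaws squeeze the ring with more than 7 N (contact force between gold_ring and carriage above 7 N or contact force between gold_ring and fixed_jaw above 7 N).
It fails at once if the thumbwheel is pressed with more than 15 N (contact force between any of the fingers, the arm and wheel above 15 N).
It fails at once if the jaw or carriage is pushed directly (more than 4 N) (contact force between any of the fingers, the arm and carriage above 4 N).
It fails at once if a silver ring is moved by more than 20 mm (distance of any of ring_a, ring_b, ring_c from where it was at the start of the episode above 0.02 m).
It also fails if it takes over 69 s, if anything falls off the work surface, if the arm or the gripper's body presses on something with over 40 N, if the wrist force passes 120 N, or if a joint passes its speed limit or range.

ROBOT

A 6-joint arm with a two-finger parallel gripper is mounted at the origin on the work surface. World frame = base frame: x ahead of the robot, y to its left, z up, the work surface at z = 0. Lengths are in mm, angles in rad, forces in N, time in s.
With the tool pointing down it reaches from about 350 to 975 mm from the base axis. Payload 7.1 kg.
Tool frame: the origin (TCP) lies at the very end of the fingers, on their centre line; the grasp point (between the pads) lies 19 mm behind it (ctrl.pinch_z is the distance from the TCP to the grasp point, in mm); z points along the fingers, y is the direction in which the jaws open and shut (so a half turn about z gives the same grasp; the last joint's range is limited). The gripper opens to 88 mm and grips with 3 to 60 N. Pads are 20 mm wide; open, the fingers measure 115 mm over their backs; the gripper's body (75 mm by 178 mm) begins 61 mm behind the grasp point.
Start: joints at [-1.264, 0.423, 1.63, -0, 1.089, -0.019], TCP at [200.059, -592.099, 198.075] pointing down, gripper open.
Joint ranges: [-3, 3], [-0.9, 2.11], [0.09, 2.58], [-1.31, 4.45], [0.11, 2.69], [-2.54, 2.54]. Speed limits (rad/s): [2.39, 2.39, 3.01, 3.14, 3.14, 3.14].

INTERFACE

Orientations are given as a rotation vector (axis times angle).
In Python, from workcell import ctrl gives the robot as it stands.
- The arm moves only by the shell command python3 -m inch 'ROWS' [OPENING]. ROWS is JSON, a list of rows, each an object with "xyz": the shift along the tool's x, y, z in cm, a list of three; "spin": the turn about the tool's z in degrees. A call has 1 to 20 rows; each row is the pose to reach, as a shift and turn from the pose measured when the call began, along the tool's axes at that moment; what a row does not reach only later rows make up. A row lasts 1/10 s, in which the tool goes at most 50 mm and 8.59 degrees, less where a joint would pass 70% of its speed; a pose out of reach is approached as far as the arm can. A call with a gripper value outside its range is refused whole. OPENING is the closure, from 0 (fully open) to 1 (shut), set as the call begins (- or left out, the last holds). The fingers move at their own pace and stop on an object; the grip force is fixed at half the most. Time passes only in rows, so rows that repeat a pose let the fingers close. It gives the time, the measured TCP pose, the force and the opening at its end, in the units of the state.
- ctrl.get_obs(): the state, without advancing time (a new reading comes with each control period).
- ctrl.get_image(name): name is "scene" or "side" or "wrist"; returns the picture (420x560x3 uint8, red, green, blue); there is no depth.
- ctrl.camera_info(name): a dict with "camera_matrix" (3x3 intrinsics, pixels), "R" (3x3) and "t" (3): a world point X has camera coordinates R X + t; the wrist camera has in their place "hand_eye" (4x4, takes a point from camera to tool coordinates, whose origin is the TCP and whose axes are the flange's). Camera axes: x right, y down, z forward; pixel columns grow to the right and rows downward; lengths in mm; the calibration is good to about 2 mm. A picture is of the moment at which its call begins: read the wrist's pose just before it. camera_info takes no time and is no camera call.
- ctrl.close_job(): hands the job in, once; it reports no verdict.
The state is a dict: "t": time; "qpos": joint angles; "qvel": joint speeds; "joint_torque": joint torques, N m; "ee_pos": TCP position; "orientation": TCP orientation; "ft_force": force on the tool from outside, world axes, zero at the start; "moment": the same for the moment, N m; "width": finger opening in mm.
Only numpy, scipy, OpenCV 4.12 (cv2) and the standard library are available. Lean on these libraries where they do the work, as an engineer would, in place of code of your own. Each camera call takes 0.05 s, during which the arm holds its last target. There are 200 camera calls.

## Working session

There is one attempt and no reset: what is moved stays moved. The work goes in short steps, Python scripts to look and compute and a shell command to move; the robot and the scene stay as the last step left them, time stands still between calls to the robot, and variables do not carry over. Pictures are saved under pics/ and viewed, about 8 in all and at most 12, crops included, and the job is handed in when it is done.

```bash
mkdir -p pics
cat > h.py <<'E'
from workcell import ctrl
import numpy as np, cv2
from scipy.spatial.transform import Rotation as R
def obs(): return ctrl.get_obs()
def snap(name,f):
    o=obs(); im=ctrl.get_image(name); cv2.imwrite('pics/'+f,im[:,:,::-1]); return o,im
def cam(name,o=None):
    c=ctrl.camera_info(name); K=np.array(c["camera_matrix"])
    if 'hand_eye' in c:
        T=np.eye(4);T[:3,:3]=R.from_rotvec(o['orientation']).as_matrix();T[:3,3]=o['ee_pos']
        M=np.linalg.inv(T@np.array(c['hand_eye'])); return K,M[:3,:3],M[:3,3]
    return K,np.array(c['R']),np.array(c['t'])
def ray(C,uv):
    K,r,t=C; d=r.T@np.linalg.inv(K)@np.array([*uv,1.]); return -r.T@t,d/np.linalg.norm(d)
def atz(C,uv,z):
    o,d=ray(C,uv); return o+d*(z-o[2])/d[2]
def tri(*cu):
    A=np.zeros((3,3));b=np.zeros(3)
    for C,uv in cu:
        o,d=ray(C,uv);P=np.eye(3)-np.outer(d,d);A+=P;b+=P@o
    x=np.linalg.solve(A,b)
    return x,[float(np.linalg.norm((np.eye(3)-np.outer(d,d))@(x-o))) for o,d in (ray(C,u) for C,u in cu)]
def proj(C,X):
    K,r,t=C; p=K@(r@np.array(X,float)+t); return p[:2]/p[2]
E
python3 - <<'E'
from h import *
o,a=snap('scene','s0.png'); _,b=snap('side','d0.png'); o2,c=snap('wrist','w0.png')
print(o['ee_pos'],o['orientation'],o['ft_force'],o['width'],o['t'],ctrl.pinch_z)
for n in('scene','side'):
    K,r,t=cam(n); print(n,K[0,0],-r.T@t, r[2])
print(np.round(ctrl.camera_info('wrist')['hand_eye'],3), ctrl.camera_info('wrist')['camera_matrix'])
cv2.imwrite('pics/all.png',cv2.resize(np.vstack([np.hstack([a,b]),np.hstack([c,c*0])]),(800,600),interpolation=cv2.INTER_AREA)[:,:,::-1])
E
```

```text
[ 199.88545848 -591.55471762  197.31123429] [-3.09851519e+00 -5.09245438e-01  3.62234908e-04] [-0.31386203 -0.35713231 -0.63969784] 87.9555833843204 0.0 18.700000000000003
scene 486.0751218034167 [ 856.61462233 -270.41608595  850.16568392] [-0.33902066  0.39577454 -0.85347965]
side 456.95790625311264 [256.79868843 650.72089274 468.71898237] [ 0.38071182 -0.76913246 -0.51331643]
[[ 1.0000e-03 -9.6200e-01 -2.7500e-01  7.5924e+01]
 [ 1.0000e+00  1.0000e-03  0.0000e+00  6.5900e-01]
 [-0.0000e+00 -2.7500e-01  9.6200e-01 -1.8675e+02]
 [ 0.0000e+00  0.0000e+00  0.0000e+00  1.0000e+00]] [[367.9788297    0.         278.5578537 ]
 [  0.         367.9788297  204.73093988]
 [  0.           0.           1.        ]]
```

View pics/s0.png

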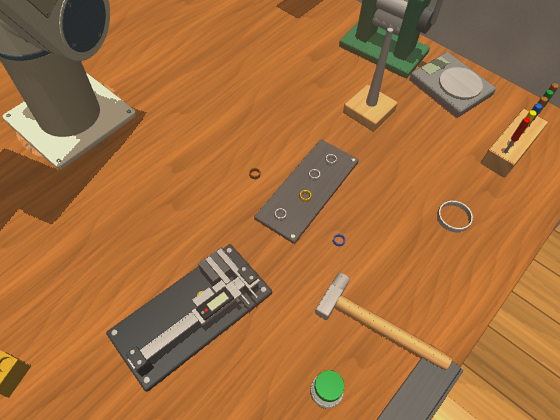

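View pics/d0.png

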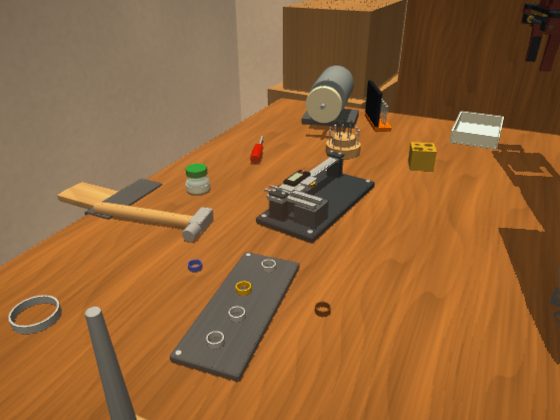

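Gold ring is at scene (306,195) / side (244,288). It could be confused with the silver rings at scene (281,213), (315,174) and (331,159), the brown band at (255,174) and the blue one at (339,240). By the description it is the yellow one on the plate. Gauge base spans about (108,333)–(271,292) in the scene. Next, one close composite crop.

Run:
```python
from h import *
a=cv2.imread('pics/s0.png');b=cv2.imread('pics/d0.png')
f=lambda im,x,y,w,h:cv2.resize(im[y:y+h,x:x+w],(400,int(400*h/w)),interpolation=cv2.INTER_CUBIC)
A=f(a,100,235,180,160);B=f(b,250,145,133,100);C=f(a,250,135,120,90);D=f(b,170,245,140,105)
print(A.shape,B.shape,C.shape,D.shape)
h=355
cv2.imwrite('pics/c1.png',np.vstack([np.hstack([A,np.vstack([B,np.zeros((A.shape[0]-B.shape[0],400,3),np.uint8)])]),np.hstack([C[:244],D[:244]])])[:600])
def cent(im,lo,hi,box):
    x,y,w,h=box; m=cv2.inRange(cv2.cvtColor(im[y:y+h,x:x+w],cv2.COLOR_BGR2HSV),lo,hi)
    mm=cv2.findNonZero(m); bb=cv2.boundingRect(mm); return x+bb[0]+bb[2]/2-.5,y+bb[1]+bb[3]/2-.5,bb
g1=cent(a,(20,120,90),(35,255,255),(292,182,28,28));g2=cent(b,(20,120,90),(35,255,255),(230,275,28,26));print(g1,g2)
print(tri((cam('scene'),g1[:2]),(cam('side'),g2[:2])))
```

```text
(355, 400, 3) (300, 400, 3) (300, 400, 3) (300, 400, 3)
(305.0, 195.0, (8, 8, 11, 11)) (242.5, 287.0, (5, 5, 16, 15))
(array([547.7793744 , 187.69199492,  19.76017278]), [0.08187709175537665, 0.08187709175566259])
```

View pics/c1.png

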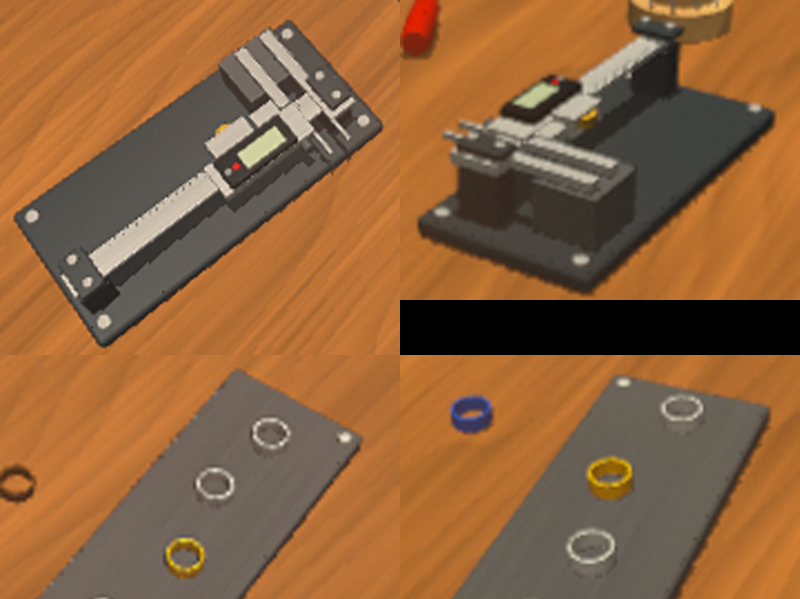

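Run:
```python
from h import *
S,D=cam('scene'),cam('side')
A=lambda x,y:(100+x*.45,235+y*.45); B=lambda x,y:(250+(x-400)*.3325,145+y*.3325)
mp=tri((S,A(287,34)),(D,B(581,259)));pp=tri((S,A(362,121)),(D,B(441,212)));mm=tri((S,A(32,216)),(D,B(754,108)))
for q in (mp,pp,mm): print(np.round(q[0],1),np.round(q[1],1))
P={k:atz(S,A(*u),15.) for k,u in dict(mp=(287,34),pp=(362,121),mm=(32,216),pm=(104,322)).items()}
for k,v in P.items(): print(k,v.round(1))
c=sum(P.values())/4
y=(P['mp']-P['mm']+P['pp']-P['pm'])[:2];yaw=np.arctan2(y[1],y[0])-np.pi/2
x=(P['pp']-P['mp']+P['pm']-P['mm'])[:2];print('yaw',yaw,np.arctan2(x[1],x[0]))
Rz=R.from_euler('z',yaw).as_matrix();O=c-Rz@[30,-75,0];O[2]=0;print('origin',O)
w=tri((S,A(223,128)),(D,B(590,117)));print('wheel',w, 'gauge',Rz.T@(w[0]-O))
o=obs();print(o['qpos'],o['ee_pos'],R.from_rotvec(o['orientation']).as_matrix().round(3))
# plate: corners from scene image near ring row? silver rings
for u in [(281,213),(315,174),(331,159)]: print(atz(S,u,17.).round(1))
```

```text
[518.7  -6.3  16.4] [1.6 1.6]
[621.6 -21.3  15.8] [0.4 0.4]
[ 482.9 -253.2   15.7] [0.9 0.9]
mp [519.6  -5.2  15. ]
pp [621.7 -20.9  15. ]
mm [ 483.5 -252.8   15. ]
pm [ 586.9 -267.8   15. ]
yaw -0.1423022542262633 -0.14860839474222162
origin [533.8739967  -58.17061834   0.        ]
wheel (array([ 556.38141841, -110.8124376 ,   57.4359782 ]), [0.8983980871549472, 0.8983980871549411]) gauge [ 29.74571206 -48.91766328  57.4359782 ]
[-1.26399299e+00  4.23654943e-01  1.63045877e+00 -3.95505148e-05
  1.08859321e+00 -1.90109698e-02] [ 199.9274833  -591.7078972   197.50863431] [[ 0.947  0.32  -0.   ]
 [ 0.32  -0.947  0.001]
 [-0.    -0.001 -1.   ]]
[538.7 123.6  17. ]
[528.3 244.1  17. ]
[528.6 298.2  17. ]
```

View pics/w0.png

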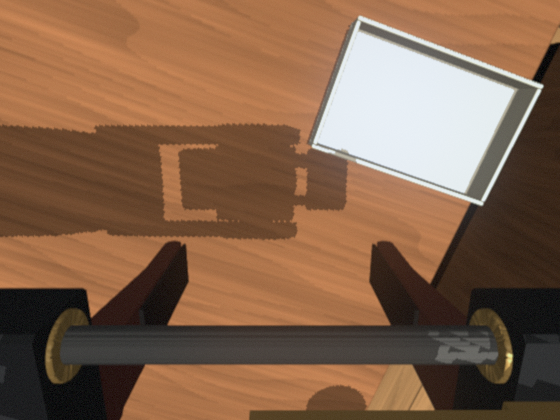

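```bash
cat >> h.py <<'E'
YAW=-0.145; O=np.array([533.9,-58.2,0.]); G=R.from_euler('z',YAW).as_matrix()
g2w=lambda p:O+G@np.array(p,float)
w2g=lambda p:G.T@(np.array(p,float)-O)
def go(tgt,yaw):   # tool deltas in cm & spin deg for world target, tool-x heading yaw
    o=obs();T=R.from_rotvec(o['orientation']).as_matrix()
    d=T.T@(np.array(tgt)-o['ee_pos'])/10; h=np.arctan2(T[1,0],T[0,0])
    print('cm',d.round(2),'spin',np.degrees((h-yaw+np.pi)%(2*np.pi)-np.pi).round(2),'| g',w2g(o['ee_pos']).round(2),'t',o['t'],'F(g)',(G.T@o['ft_force']).round(2),o['width'])
E
python3 - <<'E'
from h import *
go(g2w([-15,-42,150]),YAW)
E
```

```text
cm [ 45.48 -36.79   4.79] spin 26.98 | g [-253.38 -576.17  197.51] t 0.15 F(g) [ 0.52 -0.54 -0.17] 87.94935107910509
```

```bash
python3 -m inch '[{"xyz":[22,-18,2],"spin":13},{"xyz":[45.5,-36.8,4.8],"spin":27},{"xyz":[45.5,-36.8,4.8],"spin":27},{"xyz":[45.5,-36.8,4.8],"spin":27},{"xyz":[45.5,-36.8,4.8],"spin":27},{"xyz":[45.5,-36.8,4.8],"spin":27},{"xyz":[45.5,-36.8,4.8],"spin":27},{"xyz":[45.5,-36.8,4.8],"spin":27},{"xyz":[45.5,-36.8,4.8],"spin":27},{"xyz":[45.5,-36.8,4.8],"spin":27},{"xyz":[45.5,-36.8,4.8],"spin":27},{"xyz":[45.5,-36.8,4.8],"spin":27},{"xyz":[45.5,-36.8,4.8],"spin":27},{"xyz":[45.5,-36.8,4.8],"spin":27},{"xyz":[45.5,-36.8,4.8],"spin":27},{"xyz":[45.5,-36.8,4.8],"spin":27}]' 1
python3 - <<'E'
from h import *
go(g2w([-15,-42,150]),YAW)
o,a=snap('wrist','w1.png'); C=cam('wrist',o)
for s in(12,14,16,18): print(s,proj(C,g2w([28,-35-s,55])).round(1),proj(C,g2w([-16,20-s,58.5])).round(1))
print(proj(C,g2w([-16,20,58.5])),proj(C,g2w([-22,-18,50])),obs()['qpos'])
go(g2w([-15,-42,44]),YAW)
E
```

```text
t: 1.75
ee_pos: [512.5, -98.5, 150.0]
orientation: [-3.132, 0.231, 0.001]
ft_force: [0.6, -0.7, 0.7]
width: 0.3
cm [ 0.03 -0.09 -0.  ] spin -0.13 | g [-15.33 -42.95 149.96] t 1.75 F(g) [ 0.64 -0.56  0.74] 0.3429335653342483
12 [283.5 144.5] [213.3 201.5]
14 [286.1 144.5] [215.8 201.5]
16 [288.7 144.4] [218.4 201.5]
18 [291.4 144.4] [220.9 201.5]
[197.98706259 201.55529968] [247.49984259 205.82928116] [-2.13267884e-01  3.38948374e-01  1.89382713e+00  1.15190850e-03
  9.09505769e-01  1.50422767e+00]
cm [ 0.03 -0.09 10.6 ] spin -0.14 | g [-15.25 -42.98 150.03] t 1.8 F(g) [-0.8  -0.66 -0.02] 0.4241090915318618
```

View pics/w1.png

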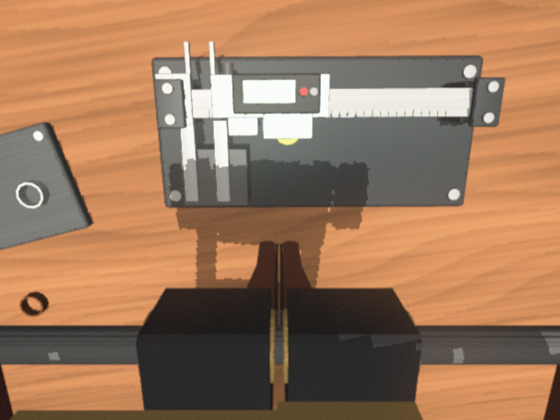

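The picture shows the rim at (288,143), predicted x≈287. The jaw ends are at row 201, as predicted, and the moving face at column ~216 means the slide is ≈14–15 mm. The pose model fits, so I descend.

```bash
cat >> h.py <<'E'
def F(n=6):
    f=[]
    for _ in range(n): f.append(G.T@obs()['ft_force']); ctrl.get_image('wrist')
    f=np.array(f);o=obs();print('F(g)',f.mean(0).round(2),'sd',f.std(0).round(2),'g',w2g(o['ee_pos']).round(2),'t',o['t'])
E
python3 -m inch '[{"xyz":[0,-0.1,5]},{"xyz":[0,-0.1,9]},{"xyz":[0,-0.1,10.6]},{"xyz":[0,-0.1,10.6]},{"xyz":[2,-0.1,10.6]},{"xyz":[2.5,-0.1,10.6]},{"xyz":[2.8,-0.1,10.6]},{"xyz":[2.8,-0.1,10.6]},{"xyz":[2.8,-0.1,10.6]}]'
python3 - <<'E'
from h import *
F(6)
E
```

```text
F(g) [-0.02 -0.56  0.04] sd [0.56 0.64 0.44] g [-14.87 -42.11 150.  ] t 2.1$[0]: bad value
```

```bash
python3 -m inch '[{"xyz":[0,0,5],"spin":0},{"xyz":[0,0,9],"spin":0},{"xyz":[0,0,10.6],"spin":0},{"xyz":[0,0,10.6],"spin":0},{"xyz":[2,0,10.6],"spin":0},{"xyz":[2.5,0,10.6],"spin":0},{"xyz":[2.8,0,10.6],"spin":0},{"xyz":[2.8,0,10.6],"spin":0},{"xyz":[2.8,0,10.6],"spin":0}]'
python3 - <<'E'
from h import *
F(6)
E
```

```text
t: 3.0
ee_pos: [540.3, -101.6, 44.4]
orientation: [-3.132, 0.229, 0.0]
ft_force: [-1.1, -0.5, -0.1]
width: 0.7
F(g) [ 0.24 -0.11  0.44] sd [0.62 0.37 0.41] g [ 12.87 -42.05  44.04] t 3.3
```

```bash
python3 -m inch '[{"xyz":[0.3,0,0],"spin":0},{"xyz":[0.4,0,0],"spin":0},{"xyz":[0.4,0,0],"spin":0}]'
python3 - <<'E'
from h import *
F(4)
E
python3 -m inch '[{"xyz":[0.1,0,0],"spin":0},{"xyz":[0.1,0,0],"spin":0}]'
python3 - <<'E'
from h import *
F(4)
E
```

```text
t: 3.6
ee_pos: [544.8, -102.3, 44.0]
orientation: [-3.132, 0.229, 0.0]
ft_force: [-0.8, 0.1, 0.2]
width: 0.2
F(g) [-0.55 -0.01  0.17] sd [0.62 0.23 0.45] g [ 16.8  -42.02  43.99] t 3.8
t: 4.0
ee_pos: [545.6, -102.4, 44.0]
orientation: [-3.132, 0.229, 0.001]
ft_force: [-0.5, 0.4, -0.2]
width: 0.4
F(g) [-0.24  0.11  0.03] sd [0.58 0.22 0.23] g [ 17.77 -42.05  43.98] t 4.2
```

```bash
for i in 1 2; do python3 -m inch '[{"xyz":[0.1,0,0],"spin":0},{"xyz":[0.1,0,0],"spin":0}]' | grep ft
python3 - <<'E'
from h import *
F(4)
E
done
```

```text
ft_force: [-0.4, -0.7, 1.0]
F(g) [-0.18 -0.15  0.26] sd [0.25 0.5  0.5 ] g [ 18.76 -42.05  43.97] t 4.6
ft_force: [0.4, 0.7, -0.0]
F(g) [ 0.04  0.35 -0.03] sd [0.13 0.44 0.23] g [ 19.74 -42.03  43.95] t 5.0
```

```bash
for i in 1 2; do python3 -m inch '[{"xyz":[0.1,0,0],"spin":0},{"xyz":[0.1,0,0],"spin":0}]' | grep ft
python3 - <<'E'
from h import *
F(4)
E
done
python3 - <<'E'
from h import *
o,a=snap('wrist','w2.png'); snap('scene','s2.png')
b=cv2.imread('pics/s2.png')[230:330,150:290]
cv2.imwrite('pics/w2c.png',np.vstack([cv2.imread('pics/w2.png')[60:330,80:480],cv2.resize(b,(400,286),interpolation=cv2.INTER_CUBIC)]))
E
```

```text
ft_force: [-1.1, -0.2, 0.4]
F(g) [ 0.14 -0.44  0.22] sd [0.69 0.33 0.16] g [ 20.71 -42.04  43.95] t 5.4
ft_force: [0.1, 0.0, -0.9]
F(g) [-0.12  0.19 -0.2 ] sd [0.15 0.48 0.51] g [ 21.71 -42.04  43.92] t 5.8
```

View pics/w2c.png

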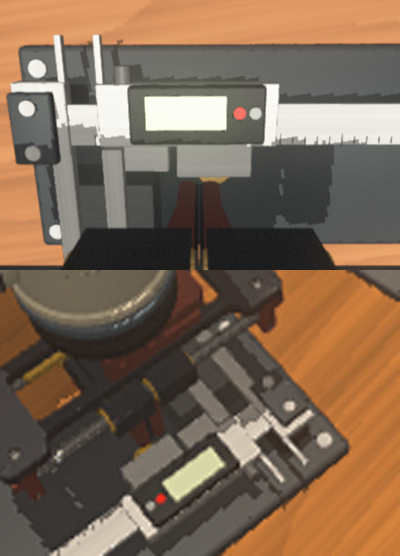

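Fingertips are at cols 180–215 and the rim at about (213,180) of the crop. There is still no contact, and the rim is near the finger edge, so I shift 2.5 mm to −y (tool +y) and advance.

```bash
python3 -m inch '[{"xyz":[0,0.25,0],"spin":0},{"xyz":[0.1,0.25,0],"spin":0},{"xyz":[0.1,0.25,0],"spin":0}]' | grep ft
python3 - <<'E'
from h import *
F(4)
E
for i in 1 2; do python3 -m inch '[{"xyz":[0.05,0,0],"spin":0},{"xyz":[0.1,0,0],"spin":0}]' | grep ft
python3 - <<'E'
from h import *
F(4)
E
done
```

```text
ft_force: [-0.8, -0.2, -0.1]
F(g) [-0.49 -0.19 -0.12] sd [0.25 0.21 0.56] g [ 22.66 -44.53  43.92] t 6.4
ft_force: [-0.3, 0.1, -0.1]
F(g) [ 0.07 -0.02 -0.32] sd [0.32 0.25 0.22] g [ 23.66 -44.51  43.89] t 6.8
ft_force: [-0.5, 0.8, 0.5]
F(g) [-0.24  0.34  0.42] sd [0.42 0.5  0.11] g [ 24.71 -44.51  43.91] t 7.2
```

```bash
for i in 1 2; do python3 -m inch '[{"xyz":[0.05,0,0],"spin":0},{"xyz":[0.1,0,0],"spin":0}]' | grep ft
python3 - <<'E'
from h import *
F(4)
E
done
python3 - <<'E'
from h import *
o,a=snap('wrist','w3.png');C=cam('wrist',o)
g=w2g(o['ee_pos']);print(g)
print('tcp',proj(C,o['ee_pos']))
for z in(44,55,63): print(z,[proj(C,g2w([g[0]+d,g[1],z])).round(0) for d in(0,5,10)])
print('rim',[proj(C,g2w([28,-35-s,z])).round(0) for s in(12,15,18) for z in (51,59)], 'cheeks', proj(C,g2w([33,-50,61])))
cv2.imwrite('pics/w3c.png',cv2.resize(a[190:290,210:350,::-1],(784,560),interpolation=cv2.INTER_CUBIC))
E
```

```text
ft_force: [0.9, -0.6, 0.2]
F(g) [ 0.24 -0.08 -0.22] sd [0.47 0.36 0.29] g [ 25.71 -44.52  43.91] t 7.6
ft_force: [-0.1, 0.3, -0.3]
F(g) [-0.25  0.13  0.04] sd [0.27 0.52 0.58] g [ 26.72 -44.51  43.89] t 8.0
[ 26.71705844 -44.51315054  43.89129609]
tcp [277.96019878 245.03309718]
44 [array([278., 245.]), array([278., 236.]), array([278., 228.])]
55 [array([278., 253.]), array([278., 244.]), array([278., 235.])]
63 [array([278., 260.]), array([278., 250.]), array([278., 241.])]
rim [array([283., 248.]), array([283., 254.]), array([288., 248.]), array([289., 254.]), array([294., 248.]), array([295., 254.])] cheeks [288.94165047 246.36870445]
```

View pics/w3c.png

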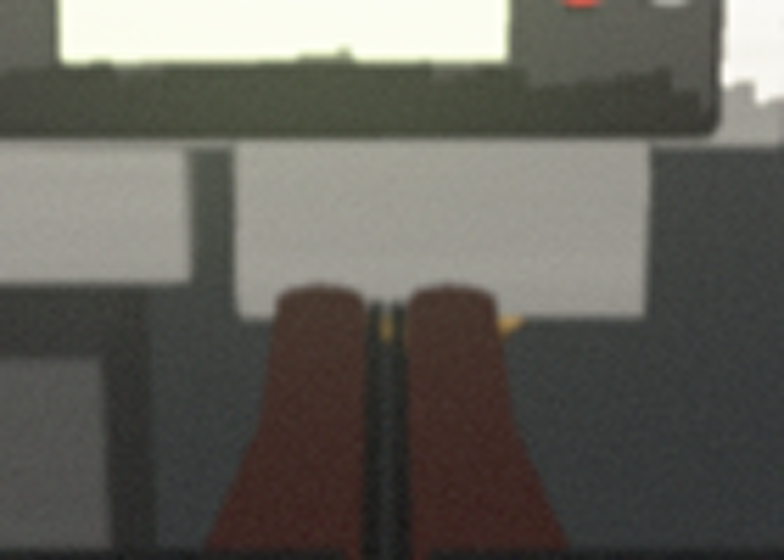

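Finger tips cover the cheek edge (row 247) up to row 241 with no contact felt, so either the tip is thinner than thought or it sits higher. I check with the fixed cameras, marking the computed TCP and rim.

Run:
```python
from h import *
out=[]
for n in('side','scene'):
    o,a=snap(n,n+'4.png');C=cam(n);b=a[:,:,::-1].copy()
    t=proj(C,o['ee_pos']);r=proj(C,g2w([28,-50,55]));k=proj(C,o['ee_pos']+[0,0,19]);print(n,t,r,k)
    x,y=int(r[0])-40,int(r[1])-35
    c=cv2.resize(b[y:y+70,x:x+80],(640,560),interpolation=cv2.INTER_CUBIC)[:,:]
    for p,col in((t,(0,255,0)),(r,(255,0,255)),(k,(255,255,0))): cv2.circle(c,(int((p[0]-x+.5)*8),int((p[1]-y+.5)*8)),4,col,1)
    out.append(cv2.resize(c,(400,350)))
cv2.imwrite('pics/m4.png',np.hstack(out))
```

```text
side [312.77174304 191.27009292] [313.79861218 185.1058521 ] [313.07322759 182.74384306]
scene [201.70011199 292.60952485] [198.8377282  292.61232002] [200.45293328 288.44218165]
```

View pics/m4.png

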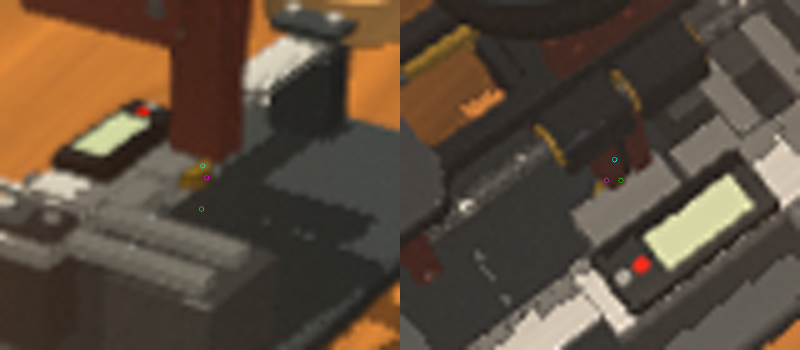

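The side view shows the fingertips really end about 19 mm above the reported TCP, just above the cheeks at z≈62–63. So I back off, lower by 18 mm (base top at 14, so clear either way), and come in again.

```bash
python3 -m inch '[{"xyz":[-0.5,0,0],"spin":0},{"xyz":[-2,0,0],"spin":0},{"xyz":[-2,0,0],"spin":0},{"xyz":[-2,0,0.8],"spin":0},{"xyz":[-2,0,1.8],"spin":0},{"xyz":[-2,0,1.8],"spin":0},{"xyz":[-1.3,0,1.8],"spin":0},{"xyz":[-1.1,0,1.8],"spin":0},{"xyz":[-1.1,0,1.8],"spin":0}]' | grep ft
python3 - <<'E'
from h import *
F(4)
E
for i in 1 2 ; do python3 -m inch '[{"xyz":[0.05,0,0],"spin":0},{"xyz":[0.1,0,0],"spin":0}]' | grep ft
python3 - <<'E'
from h import *
F(4)
E
done
```

```text
ft_force: [-1.2, -0.8, -0.1]
F(g) [-0.3  -0.52 -0.08] sd [0.54 0.29 0.21] g [ 15.99 -44.51  26.13] t 9.25
ft_force: [-2.7, 0.5, 1.8]
F(g) [-2.43 -0.08  1.97] sd [0.19 0.31 0.36] g [ 16.51 -44.49  26.12] t 9.65
ft_force: [-4.6, 0.2, 4.7]
F(g) [-4.99 -0.12  4.22] sd [0.24 0.21 0.35] g [ 16.83 -44.47  26.06] t 10.05
```

Contact now, but with an equal upward force: it is the rounded tip on the wheel's top edge. I back off 4 mm, go 9 mm lower and retry.

```bash
python3 -m inch '[{"xyz":[-0.4,0,0],"spin":0},{"xyz":[-0.5,0,0],"spin":0},{"xyz":[-0.5,0,0.5],"spin":0},{"xyz":[-0.5,0,0.9],"spin":0},{"xyz":[-0.5,0,0.9],"spin":0},{"xyz":[-0.15,0,0.9],"spin":0},{"xyz":[-0.15,0,0.9],"spin":0}]' | grep ft
python3 - <<'E'
from h import *
F(4)
E
for i in 1 2 ; do python3 -m inch '[{"xyz":[0.05,0,0],"spin":0},{"xyz":[0.1,0,0],"spin":0}]' | grep ft
python3 - <<'E'
from h import *
F(4)
E
done
```

```text
ft_force: [0.1, -0.3, -0.9]
F(g) [-0.16  0.2  -0.26] sd [0.46 0.54 0.67] g [ 15.41 -44.47  17.13] t 10.95
ft_force: [-1.5, 0.2, 0.8]
F(g) [-1.26  0.05  1.23] sd [0.37 0.18 0.4 ] g [ 16.19 -44.48  17.16] t 11.35
ft_force: [-3.4, -0.2, 3.9]
F(g) [-3.7  -0.06  3.58] sd [0.42 0.47 0.23] g [ 16.59 -44.46  17.07] t 11.75
```

Same contact x at a lower height, so the vertical part is knurl friction from slight arm dip; the total is about 5 N, fine. I start the opening stroke (gauge −y = tool +y).

```bash
python3 -m inch '[{"xyz":[0.02,0.1,-0.02],"spin":0},{"xyz":[0.02,0.3,-0.02],"spin":0},{"xyz":[0.02,0.5,-0.02],"spin":0},{"xyz":[0.02,0.6,-0.02],"spin":0},{"xyz":[0.02,0.6,-0.02],"spin":0}]' | grep ft
python3 - <<'E'
from h import *
F(4)
E
```

```text
ft_force: [-4.2, 0.3, 1.1]
F(g) [-3.52  0.45  0.6 ] sd [0.77 0.61 0.32] g [ 16.68 -50.57  17.19] t 12.45
```

```bash
python3 -m inch '[{"xyz":[0.02,0.2,0],"spin":0},{"xyz":[0.02,0.4,0],"spin":0},{"xyz":[0.02,0.6,0],"spin":0},{"xyz":[0.02,0.8,0],"spin":0},{"xyz":[0.02,1.0,0],"spin":0}]' | grep -E "ft|ee"
python3 -m inch '[{"xyz":[0.02,0.2,0],"spin":0},{"xyz":[0.02,0.4,0],"spin":0},{"xyz":[0.02,0.6,0],"spin":0},{"xyz":[0.02,0.7,0],"spin":0},{"xyz":[0.02,0.7,0],"spin":0}]' | grep -E "ft|ee"
python3 - <<'E'
from h import *
F(4)
o,a=snap('wrist','w5.png');C=cam('wrist',o)
for s in(14,20,24,26,28,30): print(s,proj(C,g2w([20,20-s,58.5])).round(1))
cv2.imwrite('pics/w5c.png',a[100:300,80:480,::-1])
E
```

```text
ee_pos: [541.6, -120.7, 17.1]
ft_force: [-3.9, 1.6, 1.7]
ee_pos: [540.6, -127.9, 17.1]
ft_force: [-4.4, 1.0, 1.4]
F(g) [-4.87  0.09  1.55] sd [0.29 0.31 0.24] g [ 16.75 -67.89  17.1 ] t 13.65
14 [107.7 274.6]
20 [121.5 274.6]
24 [130.7 274.6]
26 [135.3 274.6]
28 [139.9 274.6]
30 [144.5 274.6]
```

View pics/w5c.png

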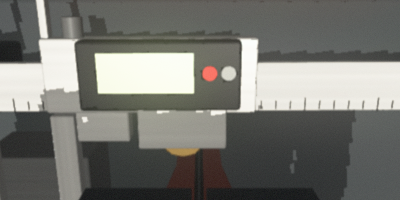

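Picture: moving-jaw face at crop col ~57 (full 137), so the slide is ≈26.5 mm, as the stroke predicts. A second stroke is needed to ~37 mm: retreat, move +y 13 mm, press, stroke.

```bash
python3 -m inch '[{"xyz":[-0.4,0,0],"spin":0},{"xyz":[-0.4,0,0],"spin":0},{"xyz":[-0.4,-0.7,0],"spin":0},{"xyz":[-0.4,-1.3,0],"spin":0},{"xyz":[-0.4,-1.3,0],"spin":0},{"xyz":[-0.1,-1.3,0],"spin":0},{"xyz":[-0.03,-1.3,0],"spin":0},{"xyz":[-0.02,-1.3,0],"spin":0}]' | grep ft
python3 - <<'E'
from h import *
F(4)
E
```

```text
ft_force: [-1.4, 1.7, 1.4]
F(g) [-1.58  1.58  1.4 ] sd [0.62 0.31 0.4 ] g [ 16.27 -54.87  17.05] t 14.7
```

```bash
python3 -m inch '[{"xyz":[0.06,0,0],"spin":0},{"xyz":[0.06,0.2,0],"spin":0},{"xyz":[0.06,0.4,0],"spin":0},{"xyz":[0.06,0.6,0],"spin":0},{"xyz":[0.06,0.8,0],"spin":0},{"xyz":[0.06,1.0,0],"spin":0}]' | grep -E "ft|ee"
python3 -m inch '[{"xyz":[0.01,0.2,0],"spin":0},{"xyz":[0.01,0.4,0],"spin":0},{"xyz":[0.01,0.6,0],"spin":0},{"xyz":[0.01,0.8,0],"spin":0},{"xyz":[0.01,1.0,0],"spin":0},{"xyz":[0.01,1.2,0],"spin":0},{"xyz":[0.01,1.2,0],"spin":0}]' | grep -E "ft|ee"
python3 - <<'E'
from h import *
F(2)
# moving jaw face column by gradient
o,a=snap('wrist','w6.png');C=cam('wrist',o)
for s in range(26,42,2): print(s,proj(C,g2w([20,20-s,58.5])).round(1))
r=cv2.cvtColor(a,cv2.COLOR_RGB2GRAY)[265:276].mean(0); print(r[60:200].astype(int))
E
```

```text
ee_pos: [541.0, -125.1, 17.0]
ft_force: [-3.4, 1.1, 1.9]
ee_pos: [539.1, -137.2, 16.9]
ft_force: [-4.5, 1.2, 1.4]
F(g) [-4.36  0.51  1.56] sd [0.28 0.04 0.2 ] g [ 16.67 -77.37  16.94] t 16.1
26 [113.3 274.8]
28 [117.9 274.8]
30 [122.5 274.8]
32 [127.1 274.8]
34 [131.7 274.8]
36 [136.3 274.8]
38 [140.9 274.8]
40 [145.5 274.8]
[ 72  72  72  77  89 104 117 125 128 127 127 127 127 127 123 113  99  89
  80  76  75  76  76  75  76  76  76  76  76  76  76  76  76  76  76  76
  76  76  76  76  76  77  75  76  76  76  76  77  76  76  76  76  77  76
  76  77  76  77  76  76  77  76  77  77  77  77  77  77  76  77  77  77
  77  77  77  77  77  77  76  77  93 128 144 144 143 141 141 143 146 146
 146 145 145 147 148 149 147 147 145 145 145 143 135 110  82  73  73  72
  61  48  44  45  46  53  56  56  56  57  56  56  56  56  56  56  56  57
  57  56  57  56  56  56  56  57  56  57  56  57  56  57]
```

Jaw face now at col ~141, so the slide is ≈37.9 mm, matching 37.5 from the strokes. Retreat, raise, then go for the ring.

```bash
python3 -m inch '[{"xyz":[-1,0,0],"spin":0},{"xyz":[-4,0,0],"spin":0},{"xyz":[-4,0,-4],"spin":0},{"xyz":[-4,0,-9],"spin":0},{"xyz":[-4,0,-13],"spin":0},{"xyz":[-4,0,-13],"spin":0}]' 0.4 | grep -E "ft|ee"
python3 - <<'E'
from h import *
go([545,187,150],YAW+np.pi/2)
E
```

```text
ee_pos: [504.7, -132.8, 152.8]
ft_force: [-0.6, 0.4, -0.4]
cm [ -0.67 -32.22   0.25] spin -90.07 | g [-18.1  -78.01 152.82] t 16.75 F(g) [-0.63  0.35 -0.37] 45.27283859245379
```

```bash
python3 -m inch '[{"xyz":[-0.7,-4,0],"spin":-8},{"xyz":[-0.7,-9,0],"spin":-16},{"xyz":[-0.7,-14,0],"spin":-24},{"xyz":[-0.7,-19,0],"spin":-33},{"xyz":[-0.7,-24,0],"spin":-41},{"xyz":[-0.7,-28,0],"spin":-50},{"xyz":[-0.7,-31,0.2],"spin":-58},{"xyz":[-0.7,-32.2,0.2],"spin":-67},{"xyz":[-0.7,-32.2,0.2],"spin":-75},{"xyz":[-0.7,-32.2,0.2],"spin":-84},{"xyz":[-0.7,-32.2,0.2],"spin":-90},{"xyz":[-0.7,-32.2,0.2],"spin":-90},{"xyz":[-0.7,-32.2,0.2],"spin":-90}]' | grep -E "ft|ee"
python3 - <<'E'
from h import *
o,a=snap('wrist','w7.png');C=cam('wrist',o)
b=cv2.cvtColor(a,cv2.COLOR_RGB2HSV);m=cv2.inRange(b,(20,120,90),(35,255,255))
n,l,st,ce=cv2.connectedComponentsWithStats(m)
for i in range(1,n):
    if st[i][4]>20: print(st[i],ce[i].round(1))
print(proj(C,[547.8,187.7,22]),o['ee_pos'],o['t'],o['width'])
cv2.imwrite('pics/w7c.png',a[:,:,::-1])
E
```

```text
ee_pos: [544.7, 186.8, 150.0]
ft_force: [-0.3, -0.5, 0.6]
[423 402  16  18  55] [431.6 412.7]
[499 403   7  10  25] [501.9 407.2]
[508 403  30  16 111] [521.9 411.4]
[539 403  12   6  24] [545.2 405.8]
[478 407  11   6  23] [483.5 409.4]
[493 410   7  10  28] [496.  414.8]
[543 410  13   9  33] [547.9 413.7]
[553 411   7   9  28] [556.1 415.9]
[460 413   8   7  21] [462.6 416. ]
[279.63314484 186.72483638] [544.70347901 186.79237984 150.03101055] 18.05 52.68549971595444
```

View pics/w7c.png

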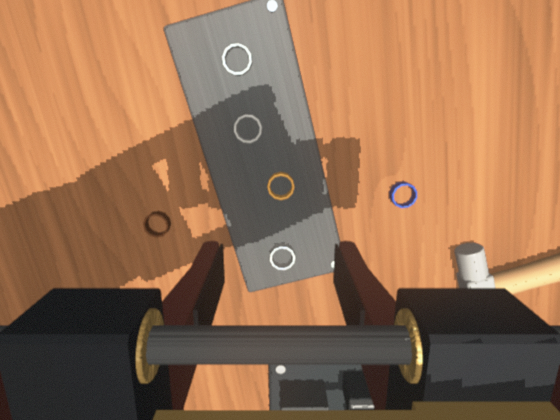

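Gold ring at (281,187), predicted (279.6,186.7), with silver neighbours at (248,128) and (283,258). Position is confirmed to ~1 mm.

Run:
```python
from h import *
C=cam('wrist',obs()); p=atz(C,(281,186.8),22.); print(p)
go([(p[0]+547.8)/2,(p[1]+187.7)/2,25],YAW+np.pi/2)
```

```text
[549.00230518 187.40178342  22.        ]
cm [ 0.14  0.26 12.52] spin -0.23 | g [-24.67 243.96 150.14] t 18.1 F(g) [-0.27 -0.99  0.23] 52.44582292374854
```

```bash
python3 -m inch '[{"xyz":[0.1,0.3,4],"spin":0},{"xyz":[0.1,0.3,8],"spin":0},{"xyz":[0.1,0.3,11],"spin":0},{"xyz":[0.1,0.3,12.5],"spin":0},{"xyz":[0.1,0.3,12.5],"spin":0},{"xyz":[0.1,0.3,12.5],"spin":0}]' | grep -E "ft|ee"
python3 -m inch '[{"xyz":[0,0,0.5],"spin":0},{"xyz":[0,0,0.8],"spin":0},{"xyz":[0,0,1],"spin":0},{"xyz":[0,0,1],"spin":0}]' | grep -E "ft|ee"
python3 - <<'E'
from h import *
F(2)
o,a=snap('wrist','w8.png')
o,a2=snap('side','d8.png')
C=cam('side');u=proj(C,o['ee_pos']);print(u)
x,y=int(u[0])-45,int(u[1])-50
c=cv2.resize(a2[y:y+80,x:x+90],(450,400),interpolation=cv2.INTER_CUBIC)
cv2.imwrite('pics/m8.png',np.hstack([c,cv2.resize(a[120:330,140:420],(450,338)).copy() if 0 else cv2.resize(a[150:290,200:357],(350,400)).astype(np.uint8)])[:,:,::-1])
E
```

```text
ee_pos: [549.4, 187.3, 25.9]
ft_force: [-0.4, -0.2, 0.0]
ee_pos: [549.6, 187.3, 16.1]
ft_force: [-0.6, -0.4, 0.3]
F(g) [-0.44 -0.41  0.38] sd [0.06 0.07 0.11] g [-19.9  245.19  16.1 ] t 19.2
[241.74689666 288.35793526]
```

View pics/m8.png

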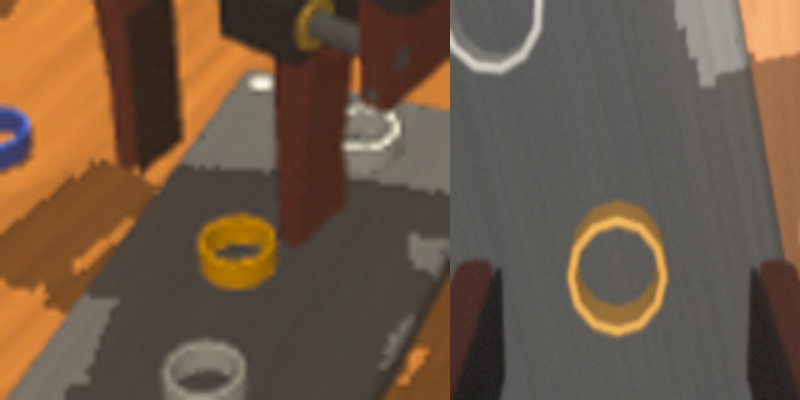

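Side view: tips still ~18 mm above the plate level reported, consistent with the offset. The ring sits 1.8 mm to tool −y of the finger centre. I correct and descend with force checks.

```bash
python3 - <<'E'
from h import *
o=obs();C=cam('wrist',o);print(proj(C,[*o['ee_pos'][:2],22.]), atz(C,(275,246),22.)-o['ee_pos'])
E
python3 -m inch '[{"xyz":[0,-0.15,0.6],"spin":0},{"xyz":[0,-0.15,1.2],"spin":0},{"xyz":[0,-0.15,1.5],"spin":0},{"xyz":[0,-0.15,1.6],"spin":0},{"xyz":[0,-0.15,1.7],"spin":0},{"xyz":[0,-0.15,1.7],"spin":0}]' | grep -E "ft|ee"
python3 -m inch '[{"xyz":[0,0,0.05],"spin":0},{"xyz":[0,0,0.1],"spin":0},{"xyz":[0,0,0.1],"spin":0}]' | grep -E "ft|ee"
```

```text
[276.70361015 247.13646876] [-0.79208511  0.77439306  5.96570486]
ee_pos: [548.3, 187.5, -1.1]
ft_force: [0.8, 0.2, -0.1]
ee_pos: [548.4, 187.5, -2.0]
ft_force: [0.3, -0.6, -0.2]
```

```bash
for i in 1 2 3; do python3 -m inch '[{"xyz":[0,0,0.05],"spin":0},{"xyz":[0,0,0.1],"spin":0},{"xyz":[0,0,0.1],"spin":0}]' | grep -E "ft|ee"; done
```

```text
ee_pos: [548.3, 187.5, -3.1]
ft_force: [0.5, 0.8, 0.1]
ee_pos: [548.2, 187.5, -4.2]
ft_force: [0.0, 0.2, 0.4]
ee_pos: [548.2, 187.4, -5.3]
ft_force: [-0.3, -0.2, -0.1]
```

```bash
python3 -m inch '[{"xyz":[0,0,0],"spin":0},{"xyz":[0,0,0],"spin":0},{"xyz":[0,0,0],"spin":0},{"xyz":[0,0,0],"spin":0},{"xyz":[0,0,0],"spin":0},{"xyz":[0,0,0],"spin":0},{"xyz":[0,0,0],"spin":0},{"xyz":[0,0,0],"spin":0}]' 1 | grep -vE "orient"
python3 -m inch '[{"xyz":[0,0,-2],"spin":0},{"xyz":[0,0,-6],"spin":0},{"xyz":[0,0,-10],"spin":0},{"xyz":[0,0,-12],"spin":0},{"xyz":[0,0,-12],"spin":0}]' | grep -vE "orient"
python3 - <<'E'
from h import *
o,a=snap('wrist','w9.png')
m=cv2.inRange(cv2.cvtColor(a,cv2.COLOR_RGB2HSV),(18,110,80),(36,255,255))[150:290,220:340]
p=cv2.findNonZero(m); print(cv2.boundingRect(p),len(p),p.mean(0)+[220,150])
go(g2w([-6,1,115]),YAW+np.pi/2)
E
```

```text
t: 21.9
ee_pos: [548.2, 187.4, -5.2]
ft_force: [0.3, -0.0, 0.0]
width: 21.6
t: 22.4
ee_pos: [549.4, 188.3, 118.0]
ft_force: [0.5, 0.4, -0.1]
width: 21.4
(36, 87, 44, 48) 111 [[276.11711712 260.32432432]]
cm [-24.45   1.67   0.09] spin -0.27 | g [-21.52 245.6  115.98] t 22.45 F(g) [ 0.17  0.6  -0.15] 21.308976681103065
```

Run:
```python
from h import *
o=obs();C=cam('wrist',o);T=R.from_rotvec(o['orientation']).as_matrix()
for p in [(-12,0,-27),(12,0,-27),(12,0,-17),(0,0,-27),(0,-10,-27),(0,10,-27)]: print(p,proj(C,o['ee_pos']+T@np.array(p)).round(1))
a=cv2.imread('pics/w9.png'); b=cv2.imread('pics/w8.png')
cv2.imwrite('pics/m9.png',cv2.resize(a[200:310,210:350],(700,550),interpolation=cv2.INTER_CUBIC))
```

```text
(-12, 0, -27) [276.4 287.1]
(12, 0, -27) [276.4 240.6]
(12, 0, -17) [276.5 233.1]
(0, 0, -27) [276.4 264.3]
(0, -10, -27) [255.3 264.2]
(0, 10, -27) [297.5 264.3]
```

View pics/m9.png

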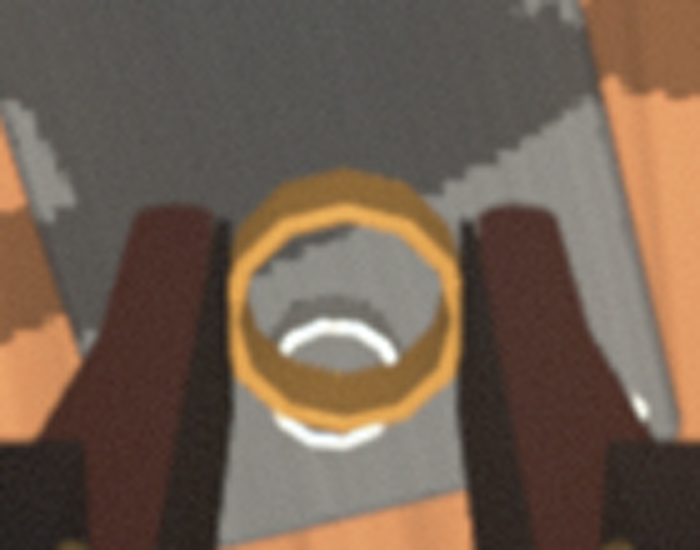

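Ring is held flat between the pads with its centre at (279,264), predicted (276,264). Carry it over the rest and lower.

```bash
python3 -m inch '[{"xyz":[-5,0.3,0],"spin":0},{"xyz":[-10,0.7,0],"spin":0},{"xyz":[-15,1,0],"spin":0},{"xyz":[-20,1.4,0],"spin":0},{"xyz":[-24.4,1.7,0],"spin":-0.3},{"xyz":[-24.4,1.7,0],"spin":-0.3},{"xyz":[-24.4,1.7,0],"spin":-0.3}]' | grep -vE "orient"
python3 - <<'E'
from h import *
go(g2w([-6,1,45]),YAW+np.pi/2)
o,a=snap('wrist','w10.png');C=cam('wrist',o)
r=cv2.cvtColor(a,cv2.COLOR_RGB2GRAY)
# jaws run along columns now: profile along rows at gauge x=28, z=58.5
for y in range(34,-36,-2):
    q=proj(C,g2w([-12,y,58.5])); q2=proj(C,g2w([30,y,58.5]));print(y,q.round(0),r[int(q[1]),int(q[0])] if 0<=q[1]<420 else '',q2.round(0),r[int(q2[1]),int(q2[0])] if 0<=q2[1]<420 else '')
E
```

```text
t: 23.15
ee_pos: [527.3, -56.7, 114.3]
ft_force: [-0.9, 0.2, -0.5]
width: 21.5
cm [0.04 0.02 6.93] spin -0.13 | g [ -6.76   0.57 114.32] t 23.15 F(g) [-0.96  0.08 -0.54] 21.51225592413592
34 [268. 165.] 90 [331. 164.] 78
32 [268. 168.] 91 [331. 167.] 79
30 [268. 171.] 122 [331. 170.] 136
28 [268. 174.] 159 [331. 173.] 159
26 [268. 176.] 162 [331. 176.] 161
24 [269. 179.] 165 [331. 179.] 169
22 [269. 182.] 161 [331. 182.] 252
20 [269. 185.] 114 [331. 185.] 228
18 [269. 188.] 88 [331. 188.] 148
16 [269. 191.] 89 [330. 191.] 145
14 [269. 194.] 91 [330. 194.] 147
12 [269. 197.] 88 [330. 196.] 146
10 [269. 200.] 90 [330. 199.] 146
8 [269. 202.] 90 [330. 202.] 146
6 [269. 205.] 88 [330. 205.] 146
4 [269. 208.] 86 [330. 208.] 91
2 [269. 211.] 87 [330. 210.] 75
0 [269. 214.] 86 [330. 213.] 78
-2 [269. 216.] 87 [330. 216.] 77
-4 [269. 219.] 90 [329. 219.] 77
-6 [269. 222.] 91 [329. 222.] 79
-8 [269. 224.] 90 [329. 224.] 77
-10 [269. 227.] 89 [329. 227.] 94
-12 [269. 230.] 89 [329. 230.] 116
-14 [269. 233.] 85 [329. 232.] 79
-16 [269. 235.] 98 [329. 235.] 99
-18 [269. 238.] 111 [329. 238.] 134
-20 [269. 241.] 113 [329. 240.] 158
-22 [269. 243.] 166 [328. 243.] 167
-24 [269. 246.] 181 [328. 246.] 248
-26 [269. 249.] 159 [328. 248.] 245
-28 [269. 251.] 95 [328. 251.] 175
-30 [269. 254.] 122 [328. 253.] 110
-32 [269. 256.] 139 [328. 256.] 142
-34 [269. 259.] 140 [328. 259.] 105
```

The fixed jaw reads y=20…30 and the moving jaw −17…−27, so the gap is clear and the slide ≈37–38. Lower.

```bash
python3 -m inch '[{"xyz":[0,0,3],"spin":0},{"xyz":[0,0,6],"spin":0},{"xyz":[0,0,7],"spin":0},{"xyz":[0,0,7.4],"spin":0},{"xyz":[0,0,7.8],"spin":0},{"xyz":[0,0,8],"spin":0},{"xyz":[0,0,8],"spin":0}]' | grep -vE "orient"
python3 - <<'E'
from h import *
F(2)
E
python3 -m inch '[{"xyz":[0,0,0.05],"spin":0},{"xyz":[0,0,0.1],"spin":0},{"xyz":[0,0,0.1],"spin":0}]' | grep -E "ft|ee"
```

```text
t: 23.9
ee_pos: [528.8, -55.6, 35.2]
ft_force: [0.1, 0.2, -1.0]
width: 21.6
F(g) [ 0.56 -0.34 -0.44] sd [0.46 0.55 0.54] g [-5.33  1.68 35.33] t 24.0
ee_pos: [528.9, -55.9, 34.5]
ft_force: [0.6, -0.4, 0.0]
```

```bash
for i in 1 2 3; do python3 -m inch '[{"xyz":[0,0,0.03],"spin":0},{"xyz":[0,0,0.06],"spin":0},{"xyz":[0,0,0.06],"spin":0}]' | grep -E "ft|ee"; done
```

```text
ee_pos: [528.9, -55.9, 33.8]
ft_force: [-0.5, 0.6, -0.7]
ee_pos: [528.8, -55.8, 33.1]
ft_force: [0.4, 0.1, 0.6]
ee_pos: [528.9, -55.8, 32.7]
ft_force: [-0.3, -0.5, 3.1]
```

```bash
python3 -m inch '[{"xyz":[0,0,0],"spin":0},{"xyz":[0,0,0],"spin":0},{"xyz":[0,0,0],"spin":0},{"xyz":[0,0,0],"spin":0},{"xyz":[0,0,0],"spin":0}]' 0.63 | grep -vE "orient"
python3 -m inch '[{"xyz":[0,0,-0.5],"spin":0},{"xyz":[0,0,-1.5],"spin":0},{"xyz":[0,0,-4],"spin":0},{"xyz":[0,0,-8],"spin":0},{"xyz":[0,0,-11],"spin":0},{"xyz":[0,0,-11],"spin":0}]' | grep -vE "orient"
python3 - <<'E'
from h import *
o,a=snap('wrist','w11.png');C=cam('wrist',o)
print([proj(C,g2w([-5.3,1.5+d,60])).round(1) for d in(-12,0,12)])
m=cv2.inRange(cv2.cvtColor(a,cv2.COLOR_RGB2HSV),(18,100,70),(36,255,255))[150:280,200:360]
p=cv2.findNonZero(m); bb=cv2.boundingRect(p);print(bb[0]+200,bb[1]+150,bb[2:],len(p))
p2=proj(C,o['ee_pos']);S=cam('scene');o,b=snap('scene','s11.png')
m=cv2.inRange(cv2.cvtColor(b,cv2.COLOR_RGB2HSV),(20,120,80),(35,255,255))[235:330,150:290];q=cv2.findNonZero(m);print(cv2.boundingRect(q) if q is not None else None, proj(S,g2w([-5.3,1.5,55])))
go(g2w([-30,-80,130]),YAW)
E
```

```text
t: 25.7
ee_pos: [528.9, -55.9, 32.6]
ft_force: [-0.6, -0.5, -0.1]
width: 32.7
t: 26.3
ee_pos: [530.8, -56.2, 147.5]
ft_force: [0.3, -0.5, -0.9]
width: 32.5
[array([272.7, 215.5]), array([272.6, 200.7]), array([272.5, 185.5])]
267 184 (13, 28) 9
(37, 64, 5, 4) [211.54843832 262.04863972]
cm [-8.15 -2.41  1.34] spin 89.96 | g [ -5.98   1.49 143.76] t 26.4 F(g) [-0.01 -0.28 -0.12] 32.49925179898439
```

Ring rows 184–212 match the predicted 185–215 for a ring lying at (−5,1.5). Now move to the closing stroke's start (gauge y≈−80).

```bash
python3 -m inch '[{"xyz":[-2,-0.5,0],"spin":8},{"xyz":[-4,-1.2,0],"spin":17},{"xyz":[-6,-2,0],"spin":25},{"xyz":[-8.1,-2.4,0],"spin":34},{"xyz":[-8.1,-2.4,0],"spin":42},{"xyz":[-8.1,-2.4,0],"spin":51},{"xyz":[-8.1,-2.4,0],"spin":59},{"xyz":[-8.1,-2.4,0],"spin":68},{"xyz":[-8.1,-2.4,0],"spin":76},{"xyz":[-8.1,-2.4,0],"spin":85},{"xyz":[-8.1,-2.4,0],"spin":90},{"xyz":[-8.1,-2.4,0],"spin":90},{"xyz":[-8.1,-2.4,0],"spin":90}]' 1 | grep -vE "orient"
python3 - <<'E'
from h import *
go(g2w([-20,-80,17]),YAW)
o,a=snap('scene','s12.png');S=cam('scene')
u=proj(S,g2w([-5.3,1.5,55]));print(u)
m=cv2.inRange(cv2.cvtColor(a,cv2.COLOR_RGB2HSV),(18,100,60),(36,255,255))
x,y=int(u[0])-15,int(u[1])-15; q=cv2.findNonZero(m[y:y+30,x:x+30]); print((np.array(cv2.boundingRect(q))+[x,y,0,0],len(q)) if q is not None else None)
E
```

```text
t: 27.7
ee_pos: [492.0, -132.3, 142.5]
ft_force: [0.3, 0.9, -0.8]
width: 0.5
cm [ 0.95  0.08 12.56] spin 0.11 | g [-30.78 -79.4  142.46] t 27.7 F(g) [ 0.15  0.98 -0.84] 0.5024547896835361
[211.54843832 262.04863972]
(array([205, 255,  14,  14]), 82)
```

Scene: gold bbox centre (211.5,261.5), predicted (211.5,262). The ring lies on the rest. Descend and approach the rim.

```bash
python3 -m inch '[{"xyz":[0.5,0,4],"spin":0},{"xyz":[1,0.1,8],"spin":0},{"xyz":[1,0.1,11],"spin":0},{"xyz":[1,0.1,12.5],"spin":0},{"xyz":[2.5,0.1,12.5],"spin":0},{"xyz":[3.8,0.1,12.5],"spin":0},{"xyz":[4.3,0.1,12.5],"spin":0},{"xyz":[4.3,0.1,12.5],"spin":0}]' | grep -vE "orient"
python3 - <<'E'
from h import *
F(3);go(g2w([15.4,-80,17]),YAW)
E
```

```text
t: 28.55
ee_pos: [537.1, -139.8, 18.6]
ft_force: [-0.1, -0.6, 0.1]
width: 0.4
F(g) [ 0.04  0.18 -0.39] sd [0.39 0.56 0.56] g [ 13.31 -80.14  18.37] t 28.7
cm [ 0.21 -0.01  0.14] spin 0.11 | g [ 13.31 -80.14  18.37] t 28.7 F(g) [-0.27 -0.06 -1.1 ] 0.33903167042696014
```

```bash
python3 -m inch '[{"xyz":[0.15,0,0],"spin":0},{"xyz":[0.25,0,0],"spin":0},{"xyz":[0.25,0,0],"spin":0}]' | grep -E "ft|ee"
for i in 1 2; do python3 -m inch '[{"xyz":[0.07,0,0],"spin":0},{"xyz":[0.07,0,0],"spin":0}]' | grep -E "ft"
python3 - <<'E'
from h import *
F(3)
E
done
```

```text
ee_pos: [538.1, -139.8, 18.6]
ft_force: [-0.4, -0.6, -0.9]
ft_force: [-0.4, -0.7, 0.6]
F(g) [-0.14 -0.02  0.49] sd [0.57 0.56 0.11] g [ 16.55 -80.15  18.56] t 29.35
ft_force: [-2.0, 1.0, 1.5]
F(g) [-1.61 -0.27  1.  ] sd [0.34 0.78 0.49] g [ 16.87 -80.12  18.5 ] t 29.7
```

```bash
python3 -m inch '[{"xyz":[0.05,0,0],"spin":0},{"xyz":[0.05,-0.2,0],"spin":0},{"xyz":[0.05,-0.4,0],"spin":0},{"xyz":[0.05,-0.6,0],"spin":0},{"xyz":[0.05,-0.8,0],"spin":0},{"xyz":[0.05,-0.8,0],"spin":0}]' | grep -E "ft|ee"
python3 - <<'E'
from h import *
F(3)
E
```

```text
ee_pos: [540.5, -131.7, 18.5]
ft_force: [-4.3, -0.7, 2.6]
F(g) [-3.86 -0.54  2.27] sd [0.21 0.56 0.56] g [ 17.17 -71.88  18.46] t 30.45
```

```bash
python3 -m inch '[{"xyz":[0.01,-0.2,0],"spin":0},{"xyz":[0.01,-0.4,0],"spin":0},{"xyz":[0.01,-0.6,0],"spin":0},{"xyz":[0.01,-0.8,0],"spin":0},{"xyz":[0.01,-1.0,0],"spin":0},{"xyz":[0.01,-1.0,0],"spin":0}]' | grep -E "ft|ee"
cat >> h.py <<'E'
def slide(f):
    o,a=snap('wrist',f);C=cam('wrist',o);r=cv2.GaussianBlur(cv2.cvtColor(a,cv2.COLOR_RGB2GRAY),(3,3),0).astype(int)
    for x in(15,25,30):
        v=[]
        for y in np.arange(32,-32,-1.):
            q=proj(C,g2w([x,y,58.5])).round().astype(int); v.append(r[q[1],q[0]] if 0<=q[1]<420 and 0<=q[0]<560 else -1)
        print(x,'y32..-32:',*v)
E
python3 - <<'E'
from h import *
F(3);slide('w13.png')
E
```

```text
ee_pos: [542.0, -121.6, 18.4]
ft_force: [-4.7, -1.1, 0.4]
F(g) [-3.58 -0.7   0.89] sd [0.63 0.75 0.37] g [ 17.13 -61.69  18.42] t 31.2
15 y32..-32: 141 80 100 137 140 144 144 143 146 146 144 143 99 72 70 71 76 76 77 76 76 75 76 76 77 76 77 76 77 76 76 76 77 76 76 76 77 76 76 77 77 112 142 141 145 145 145 148 146 144 129 86 71 51 43 42 44 42 42 44 46 54 54 55
25 y32..-32: 118 81 110 142 140 141 145 145 147 145 143 143 97 73 71 72 76 76 77 77 77 76 78 77 76 78 76 77 77 78 77 77 77 78 77 77 78 78 78 78 81 115 143 141 145 146 148 149 148 145 137 92 68 48 46 46 46 47 46 46 51 57 59 58
30 y32..-32: 117 76 106 141 139 143 144 144 148 146 144 139 106 75 71 68 49 45 45 43 46 46 47 46 47 46 46 46 47 47 49 47 48 48 47 48 48 49 48 49 52 108 143 143 146 146 148 151 148 146 139 78 72 56 50 50 50 49 49 50 52 61 62 61
```

Fixed face at y=20, moving face at y=−9, so slide ≈29 mm. About 10 mm more stroke: 8 mm now, then fine steps watching the drag.

```bash
python3 -m inch '[{"xyz":[0.01,-0.15,0],"spin":0},{"xyz":[0.01,-0.3,0],"spin":0},{"xyz":[0.01,-0.45,0],"spin":0},{"xyz":[0.01,-0.6,0],"spin":0},{"xyz":[0.01,-0.75,0],"spin":0},{"xyz":[0.01,-0.75,0],"spin":0}]' | grep -E "ft|ee"
python3 - <<'E'
from h import *
F(3);slide('w14.png')
E
```

```text
ee_pos: [543.1, -114.1, 18.4]
ft_force: [-3.9, -0.3, 2.3]
F(g) [-4.17 -0.69  1.35] sd [0.23 0.37 0.66] g [ 17.1  -54.05  18.41] t 32.0
15 y32..-32: 87 88 95 141 140 142 144 144 146 147 144 139 106 74 71 74 76 76 77 76 77 77 76 77 76 76 76 76 77 77 77 76 76 77 77 77 77 125 143 141 143 144 144 147 146 143 137 96 72 79 77 76 63 42 42 42 43 42 43 52 55 55 54 53
25 y32..-32: 89 89 99 135 140 143 144 145 148 148 144 142 112 75 71 74 76 76 77 76 77 77 77 78 77 78 78 78 78 78 78 78 79 79 79 78 78 123 144 141 145 146 145 149 147 145 142 89 75 79 80 77 62 47 46 48 46 46 48 56 58 57 57 57
30 y32..-32: 87 89 113 142 140 143 144 145 148 147 145 143 98 71 72 58 46 46 47 47 47 46 47 47 48 48 48 50 48 47 50 48 49 50 50 51 51 116 144 141 145 147 147 150 148 147 138 93 74 55 54 54 55 52 50 50 50 50 53 59 61 60 60 60
```

```bash
for i in 1 2 3; do python3 -m inch '[{"xyz":[0,-0.02,0],"spin":0},{"xyz":[0,-0.05,0],"spin":0},{"xyz":[0,-0.05,0],"spin":0}]' | grep -E "ft"
python3 - <<'E'
from h import *
F(4)
E
done
```

```text
ft_force: [-5.0, -1.1, 1.6]
F(g) [-4.5  -1.87  1.53] sd [0.19 0.14 0.18] g [ 17.14 -53.63  18.42] t 32.55
ft_force: [-4.8, -0.3, 1.8]
F(g) [-3.91 -1.7   1.93] sd [0.51 0.45 0.19] g [ 17.13 -53.13  18.43] t 33.05
ft_force: [-3.7, -1.6, 1.7]
F(g) [-4.16 -2.38  1.67] sd [0.51 0.54 0.2 ] g [ 17.16 -52.62  18.45] t 33.55
```

```bash
for i in 1 2; do python3 -m inch '[{"xyz":[0,-0.02,0],"spin":0},{"xyz":[0,-0.04,0],"spin":0},{"xyz":[0,-0.04,0],"spin":0}]' | grep -E "ft"
python3 - <<'E'
from h import *
F(4)
E
done
python3 - <<'E'
from h import *
slide('w15.png')
E
```

```text
ft_force: [-4.6, -1.7, 0.1]
F(g) [-4.36 -2.16  1.05] sd [0.31 0.31 0.7 ] g [ 17.13 -52.27  18.42] t 34.05
ft_force: [-5.7, -2.1, 1.4]
F(g) [-4.62 -3.07  1.12] sd [0.53 0.31 0.31] g [ 17.16 -51.97  18.43] t 34.55
15 y32..-32: 87 88 100 138 140 143 145 143 147 147 145 143 100 73 71 74 77 77 76 76 76 76 77 78 76 76 76 78 77 77 77 76 77 77 77 76 98 142 141 143 144 143 147 146 144 142 91 73 77 76 77 75 56 44 41 42 42 43 49 54 54 54 54 55
25 y32..-32: 89 90 104 139 140 142 144 145 147 147 145 140 107 73 72 74 75 77 78 77 78 78 78 78 78 78 78 79 78 78 78 78 79 79 79 79 99 143 141 143 146 146 148 148 144 141 106 76 81 80 80 76 57 48 47 48 47 47 53 58 58 58 58 58
30 y32..-32: 90 90 98 142 140 142 145 145 147 147 145 144 94 72 71 54 46 46 47 47 47 48 49 47 49 49 49 48 48 50 51 50 51 50 51 50 84 145 141 144 147 147 150 148 146 144 91 73 58 54 55 54 54 53 50 51 50 50 55 61 61 61 60 60
```

```bash
python3 -m inch '[{"xyz":[0,-0.02,0],"spin":0},{"xyz":[0,-0.03,0],"spin":0},{"xyz":[0,-0.03,0],"spin":0}]' | grep -E "ft"
python3 - <<'E'
from h import *
F(8)
E
```

```text
ft_force: [-5.0, -2.5, 1.1]
F(g) [-4.56 -3.57  1.3 ] sd [0.17 0.46 0.27] g [ 17.12 -51.82  18.41] t 35.3
```

The finger moved only 0.15 of 0.3 mm with drag at 3.6 N, so it has stalled on the ring and jaw force is ≈4 N. Withdraw straight back.

```bash
python3 -m inch '[{"xyz":[-0.1,0,0],"spin":0},{"xyz":[-0.5,0,0],"spin":0},{"xyz":[-2,0,0],"spin":0},{"xyz":[-4.5,0,0],"spin":0},{"xyz":[-4.5,0,0],"spin":0},{"xyz":[-4.5,0,-4],"spin":0},{"xyz":[-4.5,0,-8],"spin":0},{"xyz":[-4.5,0,-12],"spin":0},{"xyz":[-4.5,0,-12],"spin":0}]' | grep -E "ft|ee|t:"
python3 - <<'E'
from h import *
F(2);slide('w16.png')
o,a=snap('scene','s16.png');o2,w=snap('wrist','w17.png')
for n,im,z in(('scene',a,60),('wrist',w,60)):
    C=cam(n,o2);u=proj(C,g2w([-5.3,8,60]));h=30 if n=='wrist' else 13
    x,y=int(u[0])-h,int(u[1])-h
    m=cv2.inRange(cv2.cvtColor(im,cv2.COLOR_RGB2HSV),(18,100,60),(36,255,255))[y:y+2*h,x:x+2*h];q=cv2.findNonZero(m)
    if q is None: print(n,u,None);continue
    bb=np.array(cv2.boundingRect(q))+[x,y,0,0];c=bb[:2]+bb[2:]/2-.5
    print(n,u,bb,len(q),w2g(atz(C,c,57.)).round(1))
E
```

```text
t: 36.2
ee_pos: [503.1, -106.5, 143.5]
ft_force: [0.4, 0.8, 0.2]
F(g) [-0.25  0.5  -0.23] sd [0.58 0.39 0.47] g [-27.05 -52.06 139.22] t 36.3
15 y32..-32: 110 116 185 222 235 237 239 240 242 244 243 236 202 113 123 139 146 146 146 146 147 148 148 148 148 149 150 150 150 151 151 152 152 153 152 157 186 243 244 244 246 246 248 249 249 231 177 127 144 156 137 108 84 74 77 90 115 116 115 115 114 114 114 114
25 y32..-32: 113 114 134 220 235 239 241 242 244 245 245 237 203 96 82 85 87 88 89 90 90 89 89 90 90 91 92 92 93 94 95 95 96 96 95 100 187 231 245 246 248 249 249 249 250 245 156 112 100 100 98 87 84 82 91 105 116 120 120 121 121 120 121 121
30 y32..-32: 113 112 165 216 237 238 240 243 245 246 246 246 171 114 82 81 81 82 82 83 84 90 111 117 119 119 119 120 119 121 121 121 121 121 121 131 172 246 246 248 249 249 250 250 251 237 191 99 92 93 98 108 122 123 123 123 123 123 123 122 122 122 123 123
scene [214.21665052 258.75167274] [208 253  14  14] 79 [-5.1  8.2 57. ]
wrist [196.24354186 174.95418743] [181 157  32  32] 208 [-4.   8.4 57. ]
```

Ring at (−5, 8) between faces at y=20 and y≈−4: slide ≈24 mm, ring level with both, arm clear. Hand in.

```bash
python3 -c "
from workcell import ctrl
o=ctrl.get_obs();print(o['t'],o['ft_force']);print(ctrl.close_job())"
```

```text
36.45 [-0.4127619   0.62118845 -0.20329232]
the job is handed in; nothing more can be done
None
```

The gold ring is gauged: it lies flat on the work rest between the jaws, the finger is clear of everything, and I handed the job in at 36.5 s. No verdict came back.

- **Opening:** I rolled the wheel in two strokes with the closed fingertips, from about 14.5 mm to about 38 mm of slide.
- **Placing:** I gripped the ring, set it on the rest at about gauge (−5, 1.5) mm and let it go with the gap at about 38 mm.
- **Closing:** I rolled the wheel back until the finger stalled. Drag on the rim was about 3.6 N, which gives roughly 4 N at the jaws by the stated formula. I then withdrew straight back.

**Last checks:**
- The jaw faces were at y = 20 and about −4 mm, so the slide is about 24 mm.
- The ring was at gauge (−5, 8) mm in the scene camera and (−4, 8) mm in the wrist camera, centred between the faces.
- The force on the tool was about zero.

**Disagreements and limits:**
- The fingertips end about 18–19 mm above the reported TCP. My first approach passed over the wheel without touching it, and I corrected for this from the side picture.
- The gripper read 21.5 mm on the 24 mm ring.
- The rim contact also showed 1–4 N of vertical friction. Total contact stayed at about 6.5 N or less in my readings.
- The nip that remained after I withdrew could not be measured. I infer it from the stall and the positions.

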